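# Put the dressing-table things back on their own places on the bamboo tray

## Task

Put each of the four loose things on its own place in the bamboo tray: the glass cloche centred on the dark round base, the lip balm upright in the white cup, the hair clip flat in and along the outline on the grey pad, the ring box upright in and along the one on the blue pad. Set each down gently, never drop it, and keep the cloche upright. Leave the jewellery stand and perfume bottle alone.

Things in the scene. Friction and masses are not known exactly. Their poses are not given: they have to be found in the camera images.
- cloche: Loose clear glass cloche (hollow bell, open below, 180 to 275 g), 76 mm across and 75 mm high, with a brass knob on top to lift it by: a cylinder 24 mm across from 81 to 105 mm above the rim, on a 14 mm neck. Stands upright on the dresser. Origin: centre of its bottom rim; z up along its axis.
- balm: Loose red plastic lip balm case with a twist cap and a thin white line on it, an upright cylinder 24 mm across and 64 mm high, 20 to 33 g. Origin: centre of its underside; z up along its axis.
- clip: Loose aluminium duckbill hair clip lying flat on the dresser: a bar 72 mm long (its x), 12 mm wide (its y), 10 mm high, 18 g; both ends are alike for the job. Origin: centre of its underside; z up.
- ringbox: Loose closed blue ring box with a brass band round it, 60 mm long (its x), 44 mm wide (its y), 36 mm high, 50 to 100 g, standing upright; both ways round are alike for the job. Origin: centre of its underside; z up.
- cloche_base: Place of the cloche: fixed round dark wooden base, 100 mm across, 8 mm thick, with a brass ring of 77 to 83 mm diameter inlaid flush in its top, lying in the square bamboo tray (280 mm square, floor 8 mm thick, outer lip 8 mm thick rising 18 mm above the dresser top). Origin: centre of its underside (on the tray floor); top 8 mm above it; z up.
- balm_cup: Place of the lip balm: fixed small round white ceramic cup in the tray, 50 mm across at the rim, about 40 mm across inside, 20 mm high, inner floor (red) 4 mm above its underside. Origin: centre of its underside; z up.
- clip_pad: Place of the hair clip: fixed flat grey felt pad in the tray, 100 mm long (its x) by 44 mm wide (its y), 4 mm thick, with a long narrow white outline (78 x 18 mm, along x) centred on it. Origin: centre of its underside; top 4 mm above it; z up.
- box_pad: Place of the ring box: fixed flat blue felt pad in the tray, 80 mm long (its x) by 62 mm wide (its y), 4 mm thick, with a brass-coloured rectangular outline (64 x 48 mm, long side along x) centred on it. Origin: centre of its underside; top 4 mm above it; z up.
- stand: Bystander: white ceramic three-tier jewellery stand, 150 mm across its lowest plate, 223 mm high, loose, to the right of the work. Origin: centre of its foot; z up.
- perfume: Bystander: amber glass perfume bottle with a black cap, 36 x 50 mm, 90 mm high, loose, beyond the tray. Origin: centre of its underside; z up.
Not all that is in view belongs to the job. Of the things shaped like the clip, the aluminium one is meant.

How it is judged:
At the end, for the whole second after the job is handed in: Upright or flat, released and at rest: cloche on the wooden base within 12 mm of centre, lip balm on the cup's floor, clip on the grey pad and box on the blue pad, each within 12 mm along and 10 mm across its pad's centre and 15 degrees of its line, either way round (horizontal distance between cloche and cloche_base below 0.012 m and z of cloche in the frame of cloche_base between 0.004 and 0.012 m and linear speed of each of cloche, balm, clip, ringbox below 0.02 m/s and angular speed of each of cloche, balm, clip, ringbox below 0.2 rad/s and angle between each of cloche, balm, clip, ringbox's own z axis and vertical below 0.12 rad and horizontal distance between balm and balm_cup below 0.012 m and z of balm in the frame of balm_cup between 0 and 0.009 m and x of clip in the frame of clip_pad between -0.012 and 0.012 m and y of clip in the frame of clip_pad between -0.01 and 0.01 m and z of clip in the frame of clip_pad between 0 and 0.008 m and angle between the x axis of clip and the x axis of clip_pad, either way round below 0.26 rad and x of ringbox in the frame of box_pad between -0.012 and 0.012 m and y of ringbox in the frame of box_pad between -0.01 and 0.01 m and z of ringbox in the frame of box_pad between 0 and 0.008 m and angle between the x axis of ringbox and the x axis of box_pad, either way round below 0.26 rad); the robot touches nothing.
It fails at once if one of the four things is dropped (falls freely by more than about 18 mm) ((contact force between cloche and the fingers below 0.05 N and linear speed of cloche above 0.6 m/s) or (contact force between balm and the fingers below 0.05 N and linear speed of balm above 0.6 m/s) or (contact force between clip and the fingers below 0.05 N and linear speed of clip above 0.6 m/s) or (contact force between ringbox and the fingers below 0.05 N and linear speed of ringbox above 0.6 m/s)).
It fails at once if the glass cloche is tipped by more than 30 degrees (angle between cloche's own z axis and vertical above 0.52 rad).
It fails at once if the jewellery stand is pushed more than 20 mm or tipped (distance of stand from where it was at the start of the episode above 0.02 m or angle between stand's own z axis and vertical above 0.25 rad).
It fails at once if the perfume bottle is pushed more than 20 mm or tipped (distance of perfume from where it was at the start of the episode above 0.02 m or angle between perfume's own z axis and vertical above 0.25 rad).
It also fails if it takes over 120 s, if anything falls off the work surface, if the arm or the gripper's body presses on something with over 40 N, if the wrist force passes 120 N, or if a joint passes its speed limit or range.

## Robot

A 7-joint arm with a two-finger parallel gripper is mounted at the origin on the work surface. World frame = base frame: x ahead of the robot, y to its left, z up, the work surface at z = 0. Lengths are in m, angles in rad, forces in N, time in s.
With the tool pointing down it reaches from about 0.35 to 0.775 m from the base axis. Payload 3.1 kg.
Tool frame: the origin (TCP) lies midway between the tips of the shut fingers; the grasp point (between the pads) lies 19 mm behind it; z points along the fingers, y is the line along which they close (so a half turn about z gives the same grasp; the last joint's range is limited). The gripper opens to 85 mm and grips with 20 to 120 N. Pads are 22 mm wide; open, the fingers measure 114 mm over their backs; the gripper's body (76 mm by 85 mm) begins 54 mm behind the grasp point. The pads swing forward as they close: fully open they stand 13 mm farther back than shut.
Start: joints at [-1.298, 0.311, 0.014, 1.512, -0.004, 1.319, -0.027], TCP at [0.17, 0.523, 0.231] pointing down, gripper open.
Joint ranges: [-2.7, 2.7], [-0.3, 1.91], [-1.27, 1.3], [0.12, 2.57], [-1.44, 4.58], [0.2, 2.03], [-3.05, 3.05]. Speed limits (rad/s): [2.79, 2.79, 3.14, 3.14, 3.14, 3.14, 3.14].

## Interface

Orientations are given as a 3x3 rotation matrix whose columns are the frame's x, y, z axes.
In Python, from station import * gives the robot as it stands.
- The arm moves only by the tool send_rows, never from a script. Its argument "moves" is a list that holds one entry, the list of rows, each a list of 6 numbers: the shift along the tool's x, y, z each as a share of 2.5 cm, from -1 to 1, then the turn, a rotation vector about the tool's x, y, z each as a share of 0.08 rad, from -1 to 1. A call has 1 to 10 rows; each row shifts and turns the commanded pose from where the row before left it, along the tool's axes as they then stand; what a row does not reach is not made up. A row lasts 1/12 s, in which the tool goes at most 41.7 mm and 7.16 degrees, less where a joint would pass 70% of its speed; a pose out of reach is approached as far as the arm can. A call with a number of a shift or a turn outside -1 to 1 is refused whole. A call with a gripper value outside its range is refused whole. "grip" is the opening, from -1 (shut) to 1 (fully open), so that 0 is half open, set as the call begins (left out, the last holds). The fingers move at their own pace and stop on an object; the grip force is fixed at half the most. Time passes only in rows, so rows that do not move let the fingers close. It gives the time, the measured TCP pose, the force, the opening and the grip force at its end, in the units of the state.
- state(): the state, without advancing time (a new reading comes with each control period).
- snapshot(name): name is "side" or "top"; returns (picture, depth): 420x560x3 uint8, red, green, blue; 420x560 float32, m along the optical axis (not along the pixel's ray), 0 where there is no reading.
- get_calibration(name): a dict with "fovy" (degrees; the focal length in pixels is half the picture's height over the tangent of half this angle, whatever the lens; pixels are square), "cx", "cy" (the principal point, pixels), "k1" (the pictures are not rectified: a ray, as slopes to the right and down, at radius r is drawn at 1 + k1 r^2 times it, then the intrinsics apply), "extrinsics" (4x4, takes a point from world to camera coordinates). Camera axes: x right, y up, looking along -z (the intrinsics and any distortion apply to the point x, -y, -z); pixel columns grow to the right and rows downward; lengths in m; the calibration is good to about 2 mm. A picture is of the moment at which its call begins. get_calibration takes no time and is no camera call.
- sign_off(): hands the job in; it is judged then, once.
The state is a dict: "t": time; "joint_pos": joint angles; "dq": joint speeds; "joint_torque": joint torques, N m; "tcp_pos": TCP position; "tool_rot": TCP orientation; "wrist_force": force on the tool from outside, world axes, zero at the start; "moment": the same for the moment, N m; "grip_width": finger opening in m; "grasp_force": force on a finger pad.
Only numpy, scipy, OpenCV 4.12 (cv2) and the standard library are available. Lean on these libraries where they do the work, as an engineer would, in place of code of your own. Each camera call takes 0.05 s, during which the arm holds its last target. There are 200 camera calls.

## Working session

There is one attempt and no reset: what is moved stays moved. The work goes in short steps, Python scripts to look and compute and a tool call to move; the robot and the scene stay as the last step left them, time stands still between calls to the robot, and variables do not carry over. Pictures are saved under pics/ and viewed, at most 14 in all, crops included, and the job is handed in when it is done.

Besides the shell and the picture viewer there is one more tool, called by a JSON object that holds its "api" and its "payload", one argument or row to a line. send_rows: Moves the arm, as the interface text tells. Shift numbers are shares of 2.5 cm and turn numbers shares of 0.08 rad, none past 1 either way. Its arguments: {"type":"object","properties":{"moves":{"type":"array","items":{"type":"array","items":{"type":"array","items":{"type":"number"}}}},"grip":{"type":"number"}},"required":["moves"]}

```bash
ls; mkdir -p pics
cat > h.py <<'E'
import numpy as np, cv2, sys
from station import *
def load(n):
    return np.load(f'pics/{n}.npz')
def snap(cam,n):
    p,d=snapshot(cam); np.savez(f'pics/{n}.npz',p=p,d=d); cv2.imwrite(f'pics/{n}.png',p[:,:,::-1]); return p,d
def cloud(cam,d):
    c=get_calibration(cam); H,W=d.shape; f=H/2/np.tan(np.radians(c['fovy'])/2)
    u,v=np.meshgrid(np.arange(W),np.arange(H)); x=(u-c['cx'])/f; y=(v-c['cy'])/f
    a,b=x.copy(),y.copy()
    for _ in range(20):
        s=1+c['k1']*(a*a+b*b); a,b=x/s,y/s
    P=np.stack([a*d,-b*d,-d],-1); E=np.array(c['extrinsics'])
    return (P-E[:3,3])@E[:3,:3]
def rays(cam,uv):
    c=get_calibration(cam); f=210/np.tan(np.radians(c['fovy'])/2)
    uv=np.atleast_2d(np.array(uv,float)); x=(uv-[c['cx'],c['cy']])/f; a=x.copy()
    for _ in range(20): a=x/(1+c['k1']*(a**2).sum(1,keepdims=True))
    E=np.array(c['extrinsics']); D=np.c_[a[:,0],-a[:,1],-np.ones(len(a))]@E[:3,:3]
    return -E[:3,:3].T@E[:3,3], D
def atz(cam,uv,z):
    o,D=rays(cam,uv); return o+D*((z-o[2])/D[:,2])[:,None]
E
python3 - <<'E'
from h import *
for c in('top','side'):
    snap(c,c+'0'); k=get_calibration(c); print(c,{a:k[a] for a in('fovy','cx','cy','k1')},np.round(k['extrinsics'],3).tolist())
print(state())
E
```

```text
pics
top {'fovy': 53.437603718516414, 'cx': 289.14709370256645, 'cy': 205.27839057866083, 'k1': 0.026065722592789456} [[-0.014, -1.0, 0.021, -0.084], [0.991, -0.011, 0.134, -0.569], [-0.134, 0.023, 0.991, -1.052], [0.0, 0.0, 0.0, 1.0]]
side {'fovy': 55.13641455976359, 'cx': 281.0572671074391, 'cy': 210.2685399180575, 'k1': -0.023821228202323505} [[-0.928, -0.373, 0.009, 0.488], [0.191, -0.453, 0.871, -0.175], [-0.321, 0.81, 0.491, -0.869], [0.0, 0.0, 0.0, 1.0]]
{'t': 0.1, 'joint_pos': array([-1.29769543,  0.31161866,  0.0139914 ,  1.51286568, -0.00437079,
        1.31922708, -0.02721289]), 'dq': array([-1.44993892e-04, -1.38422621e-03, -2.63824877e-03, -3.72155497e-03,
       -4.39510212e-05,  7.83763171e-04,  2.03650501e-03]), 'joint_torque': array([ 3.94398176e-04, -3.80852580e+01,  1.46502061e-01, -2.31239623e+01,
        1.23588080e-02,  8.25366791e-03,  1.06326894e-05]), 'tcp_pos': array([0.17009013, 0.52235732, 0.23035709]), 'tool_rot': array([[-9.50880543e-01,  3.09557598e-01, -5.35751439e-04],
       [ 3.09558040e-01,  9.50878407e-01, -2.01875790e-03],
       [-1.15487373e-04, -2.08544378e-03, -9.99997819e-01]]), 'wrist_force': array([ 0.3269014 , -0.06358282,  0.56820674]), 'moment': array([-0.00083145,  0.00267671, -0.00338395]), 'grasp_force': 0.0, 'grip_width': 0.08564762641994023}
```

View pics/top0.png

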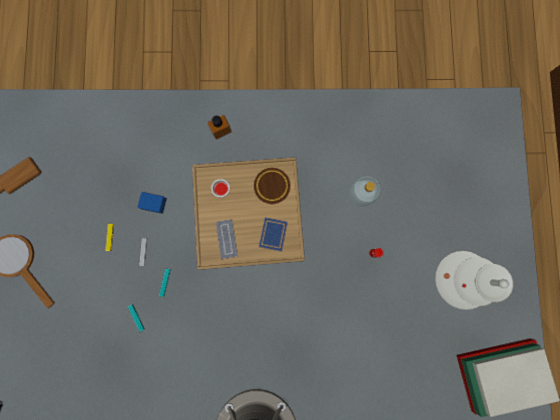

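View pics/side0.png

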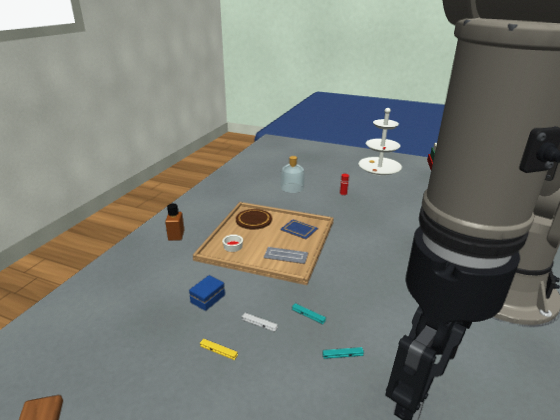

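The top view shows the clip at (143,252), box at (152,203), balm at (376,253), cloche at (367,190), with the tray centred on (248,213). The side view shows the same layout, with the arm on the right.

```bash
cat > m.py <<'E'
from h import *
def rect(cam,mask,z):
    # fit min-area rect to mask contour projected on plane z
    v,u=np.nonzero(mask); P=atz(cam,np.c_[u,v],z)[:,:2]
    r=cv2.minAreaRect((P*1000).astype(np.float32)); C=P-P.mean(0)
    w,V=np.linalg.eigh(C.T@C); return np.round(P.mean(0),4),np.round(np.array(r[0])/1000,4),np.round(r[1],1),'pca deg %.1f'%np.degrees(np.arctan2(V[1,1],V[0,1])),len(u)
def roi(m,x0,x1,y0,y1):
    o=np.zeros_like(m); o[y0:y1,x0:x1]=m[y0:y1,x0:x1]; return o
E
python3 - <<'E'
from m import *
q=load('top0');p=q['p'].astype(int);d=q['d'];X=cloud('top',d)
R,G,B=p[...,0],p[...,1],p[...,2]; z=X[...,2]
for n,(u,v) in dict(desk=(120,330),tray=(240,210),clip=(143,252),box=(150,203),balm=(377,253),base=(272,185),cup=(221,188),cpad=(226,240),bpad=(273,234),knob=(370,187),perf=(217,121)).items(): print(n,p[v,u],np.round(X[v,u],4))
print('clip',rect('top',roi((z>.004)&(z<.03),135,152,232,272),.01))
mb=roi((z>.02)&(B>G+30),130,175,185,220);print('boxtop',rect('top',mb,.036))
m=roi((R>G+60)&(z>.05),360,395,240,268);print('balmtop',rect('top',m,.064), z[m].mean())
m=roi((R>G+60)&(z<.05),205,236,172,204);print('cupfloor',rect('top',m,.012))
m=roi((R<100),248,298,160,210);print('base',rect('top',m,.016))
m=roi((B>R+10)&(z<.03),214,238,216,264);print('cpad',rect('top',m,.012))
m=roi((B>R+25)&(z<.03),252,296,212,256);print('bpad',rect('top',m,.012))
m=roi((R>B+40),355,385,170,206);print('knob',rect('top',m,.105),z[m])
big=np.hstack([cv2.resize(q['p'][175:295,85:195],None,fx=5,fy=5,interpolation=2)[:600],])
a=cv2.resize(q['p'][150:275,185:310],(500,500),interpolation=cv2.INTER_CUBIC);b=cv2.resize(q['p'][165:265,345:395],(250,500),interpolation=cv2.INTER_CUBIC)
cv2.imwrite('pics/crop1.png',np.hstack([a,b])[:,:,::-1])
E
```

```text
desk [102 107 108] [0.2552 0.3469 0.0014]
tray [159 133  93] [0.5612 0.0404 0.007 ]
clip [160 163 167] [0.4528 0.2916 0.0145]
box [ 31  75 133] [0.5784 0.2703 0.0378]
balm [172  33  24] [ 0.4406 -0.3103  0.065 ]
base [71 43 18] [ 0.626  -0.0462  0.0199]
cup [175  37  29] [0.6206 0.0908 0.0126]
cpad [104 108 116] [0.4808 0.0761 0.0163]
bpad [ 49  70 107] [ 0.4952 -0.0476  0.0127]
knob [161 130  54] [ 0.603  -0.2911  0.1029]
perf [32 33 34] [0.7797 0.0909 0.0913]
clip (array([0.4546, 0.2935]), array([0.4544, 0.2918]), array([102.9,  41.2]), 'pca deg 177.2', 169)
boxtop (array([0.5819, 0.2708]), array([0.582 , 0.2708]), array([59.3, 43.4]), 'pca deg 77.1', 381)
balmtop (array([ 0.4424, -0.3131]), array([ 0.4431, -0.3132]), array([25.2, 20.1]), 'pca deg 95.1', 75) 0.06358036335004866
cupfloor (array([0.6194, 0.0918]), array([0.6187, 0.0915]), array([32.8, 34.2]), 'pca deg 103.5', 137)
base (array([ 0.6263, -0.0459]), array([ 0.6299, -0.0618]), array([ 98. , 130.7]), 'pca deg 131.0', 832)
cpad (array([0.4847, 0.0764]), array([0.4854, 0.0762]), array([94.9, 39.2]), 'pca deg -170.6', 291)
b
[... 349 characters left out ...]
.10471934 0.10617717 0.10449952 0.10448061 0.10397047
 0.10610892 0.10608526 0.10502322 0.09506913 0.1059248  0.10449462
 0.10590022 0.10345398 0.10432506 0.10676302 0.10410273 0.103451
 0.10401245 0.09654207 0.10603625 0.10255908 0.10611961 0.10352186
 0.10753418 0.10436898 0.10754607 0.10373671 0.10534427 0.09180753
 0.10421007 0.10637447 0.10880244 0.10643823 0.10290861 0.10764501
 0.10938982 0.10389879 0.10621183 0.09486019 0.1064328  0.10225401
 0.1047315  0.10786489 0.10482662 0.10401958 0.10681468 0.10253728
 0.10499915 0.09666544 0.10210603 0.10838814 0.10688241 0.10269898
 0.1033301  0.1065806  0.10354687 0.09094832 0.09750784 0.10326401
 0.10131245 0.10680932 0.10442713 0.10398466]
```

View pics/crop1.png

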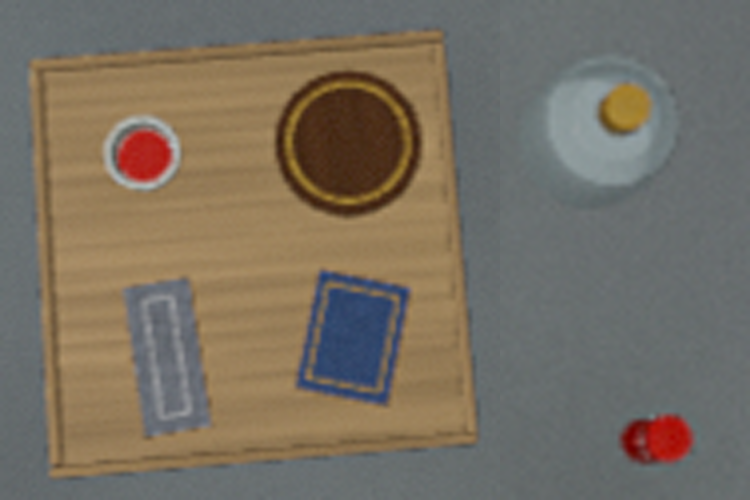

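The crop shows each place clearly: cup at (142,152), base at (348,142), pads with their outlines, the knob at (627,107) and the balm top at (670,437). I'll refine the clip, base ring and cup by colour and cross-check with the side camera.

Run:
```python
from m import *
q=load('top0');p=q['p'].astype(int);R,G,B=p[...,0],p[...,1],p[...,2];X=cloud('top',q['d']);z=X[...,2]
m=roi(R>125,135,152,232,272);print('clip',rect('top',m,.010))
m=roi(p.min(2)>150,205,236,172,204);print('cup rim',rect('top',m,.028))
m=roi((R<110)&(R>G+15),250,294,165,206)
P=atz('top',np.argwhere(m)[:,::-1],.016)[:,:2];c=np.median(P,0)
for _ in range(10): P=P[np.hypot(*(P-c).T)<.055];c=P.mean(0)
print('base',c,cv2.minEnclosingCircle((P*1000).astype(np.float32)))
m=roi((R>90)&(R>B+35),255,289,170,201);P=atz('top',np.argwhere(m)[:,::-1],.016)[:,:2]
P=P[np.hypot(*(P-c).T)<.044];e=cv2.fitEllipse((P*1000).astype(np.float32));print('ring',e)
m=roi((R>G+30)&(z>.1),355,385,170,206);print('knob',rect('top',m,.105))
# refs side
q=load('side0');p=q['p'].astype(int);R,G,B=p[...,0],p[...,1],p[...,2];X=cloud('side',q['d']);z=X[...,2]
m=roi((R>B+40),285,301,152,168);S=X[m];print('side knob',np.round(np.median(S,0),4),np.argwhere(m).min(0),np.argwhere(m).max(0))
m=roi((R>G+60),335,355,168,200);S=X[m];print('side balm',np.round(np.median(S,0),4))
m=roi((B>R+30),185,230,270,312)&(z>.032);print('side boxtop',rect('side',m,.036),X[m].mean(0))
m=roi((R>125)&(abs(R-B)<25),236,282,308,335);print('side clip',rect('side',m,.007))
m=roi((R>G+60),222,246,234,252);print('side cup',rect('side',m,.012))
for k in ('top','side'):
  X=cloud(k,load(k+'0')['d']); s=(abs(X[...,0]-.5)<.35)&(abs(X[...,1])<.45)&(X[...,2]<.4)&(X[...,2]>.03)
  if k=='top':
    t=s&(X[...,1]<-.33);print('stand',X[t].min(0),X[t].max(0))
```

```text
clip (array([0.4542, 0.2953]), array([0.4544, 0.2953]), array([11.3, 70.7]), 'pca deg 176.7', 125)
cup rim (array([0.6195, 0.0914]), array([0.6193, 0.0913]), array([47.6, 45.7]), 'pca deg 100.0', 68)
base [ 0.62567653 -0.04506257] ((625.8167724609375, -44.98854446411133), 49.831138610839844)
ring ((626.6806640625, -44.96897888183594), (80.05292510986328, 80.48607635498047), 151.53570556640625)
knob (array([ 0.6053, -0.2908]), array([ 0.6052, -0.2908]), array([17.5, 18.1]), 'pca deg 173.6', 50)
side knob [ 0.6034 -0.2846  0.098 ] [156 289] [166 296]
side balm [ 0.4408 -0.3067  0.0377]
side boxtop (array([0.5803, 0.2733]), array([0.573 , 0.2757]), array([64.9, 62.4]), 'pca deg 80.3', 456) [0.57679289 0.27845002 0.04126493]
side clip (array([0.4542, 0.2924]), array([0.4552, 0.2927]), array([21.7, 78. ]), 'pca deg 175.4', 309)
side cup (array([0.6249, 0.0786]), array([0.625 , 0.0779]), array([27.3, 13.3]), 'pca deg -150.8', 36)Traceback (most recent call last):
  File "<stdin>", line 22, in <module>
    return umr_minimum(a, axis, None, out, keepdims, initial, where)
ValueError: zero-size array to reduction operation minimum which has no identity
```

```bash
cat > plan.py <<'E'
from h import *
from scipy.spatial.transform import Rotation as Ro
# usage: plan.py x y z yaw_deg(tool y, mod 180 nearest)
x,y,z,a=map(float,sys.argv[1:5]); s=state(); R=np.array(s['tool_rot']); p=np.array(s['tcp_pos'])
cur=np.degrees(np.arctan2(R[1,1],R[0,1]))
if len(sys.argv)<6: a+=180*round((cur-a)/180)
t=np.radians(a); Y=np.array([np.cos(t),np.sin(t),0]); Z=np.array([0,0,-1.]); T=np.c_[np.cross(Y,Z),Y,Z]
rv=Ro.from_matrix(R.T@T).as_rotvec(); D=np.array([x,y,z])-p
n=max(1,int(np.ceil(max(np.abs(rv).max()/.08, np.abs(D).max()/.022))))
while 1:
    A=sum(R@Ro.from_rotvec(rv*i/n).as_matrix() for i in range(n)); sh=np.linalg.solve(A,D)/.025
    if abs(sh).max()<=1: break
    n+=1
print('yaw',round(cur,1),'->',round(a,1),'pos',p.round(4),'q7',round(s['joint_pos'][6],2),'n',n,'row',np.round(np.r_[sh,rv/n/.08],3).tolist())
E
python3 plan.py .4542 .2953 .12 86.7
```

```text
yaw 72.0 -> 86.7 pos [0.1701 0.5224 0.2304] q7 -0.03 n 13 row [-0.996, -0.516, 0.34, -0.002, -0.0, -0.247]
```

{"api": "send_rows", "payload": {
  "moves": [
    [[-0.996, -0.516, 0.34, -0.002, 0, -0.247], [-0.996, -0.516, 0.34, -0.002, 0, -0.247], [-0.996, -0.516, 0.34, -0.002, 0, -0.247], [-0.996, -0.516, 0.34, -0.002, 0, -0.247], [-0.996, -0.516, 0.34, -0.002, 0, -0.247], [-0.996, -0.516, 0.34, -0.002, 0, -0.247], [-0.996, -0.516, 0.34, -0.002, 0, -0.247], [-0.996, -0.516, 0.34, -0.002, 0, -0.247], [-0.996, -0.516, 0.34, -0.002, 0, -0.247], [-0.996, -0.516, 0.34, -0.002, 0, -0.247]]
  ],
  "grip": 0
}}

```text
t: 0.93
tcp_pos: [0.3843, 0.3405, 0.1454]
tool_rot: [[-0.993, 0.116, -0.0], [0.116, 0.993, 0.001], [0.0, 0.001, -1.0]]
wrist_force: [-0.1, 0.7, 0.3]
grip_width: 0.0428
grasp_force: 0.0
```

{"api": "send_rows", "payload": {
  "moves": [
    [[-0.996, -0.516, 0.34, -0.002, 0, -0.247], [-0.996, -0.516, 0.34, -0.002, 0, -0.247], [-0.996, -0.516, 0.34, -0.002, 0, -0.247], [0, 0, 0, 0, 0, 0], [0, 0, 0, 0, 0, 0], [0, 0, 0, 0, 0, 0]]
  ]
}}

```text
t: 1.43
tcp_pos: [0.4536, 0.2964, 0.1202]
tool_rot: [[-0.998, 0.058, -0.001], [0.058, 0.998, 0.002], [0.001, 0.002, -1.0]]
wrist_force: [0.1, 0.3, 0.1]
grip_width: 0.0425
grasp_force: 0.0
```

```bash
python3 plan.py .4542 .2953 .004 86.7
```

```text
yaw 86.7 -> 86.7 pos [0.4536 0.2964 0.1202] q7 0.97 n 6 row [-0.005, -0.008, 0.775, 0.004, -0.003, -0.001]
```

{"api": "send_rows", "payload": {
  "moves": [
    [[-0.02, -0.04, 0.8, 0, 0, 0], [0, 0, 0.8, 0, 0, 0], [0, 0, 0.8, 0, 0, 0], [0, 0, 0.8, 0, 0, 0], [0, 0, 0.8, 0, 0, 0], [0, 0, 0.4, 0, 0, 0], [0, 0, 0.2, 0, 0, 0], [0, 0, 0, 0, 0, 0], [0, 0, 0, 0, 0, 0]]
  ]
}}

```text
t: 2.18
tcp_pos: [0.455, 0.2963, 0.0065]
tool_rot: [[-0.998, 0.057, 0.001], [0.057, 0.998, 0.003], [-0.001, 0.003, -1.0]]
wrist_force: [0.7, 0.6, -0.3]
grip_width: 0.0427
grasp_force: 0.0
```

{"api": "send_rows", "payload": {
  "moves": [
    [[0, 0, 0, 0, 0, 0], [0, 0, 0, 0, 0, 0], [0, 0, 0, 0, 0, 0], [0, 0, 0, 0, 0, 0], [0, 0, 0, 0, 0, 0], [0, 0, 0, 0, 0, 0]]
  ],
  "grip": -1
}}

```text
t: 2.68
tcp_pos: [0.4556, 0.296, 0.007]
tool_rot: [[-0.998, 0.058, 0.002], [0.058, 0.998, 0.003], [-0.002, 0.004, -1.0]]
wrist_force: [0.0, -0.1, 4.8]
grip_width: 0.009
grasp_force: 58.8
```

{"api": "send_rows", "payload": {
  "moves": [
    [[0, 0, -0.4, 0, 0, 0], [0, 0, -0.6, 0, 0, 0], [0, 0, 0, 0, 0, 0]]
  ]
}}

```text
t: 2.93
tcp_pos: [0.4568, 0.2964, 0.0334]
tool_rot: [[-0.998, 0.058, 0.005], [0.058, 0.998, 0.005], [-0.005, 0.005, -1.0]]
wrist_force: [0.8, 0.4, -0.3]
grip_width: 0.009
grasp_force: 58.6
```

Run:
```python
from h import *
p,d=snap('side','s1'); cv2.imwrite('pics/s1c.png',cv2.resize(p[250:400,180:400],(660,450),interpolation=2)[:,:,::-1])
```

```text
(no output)
```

View pics/s1c.png

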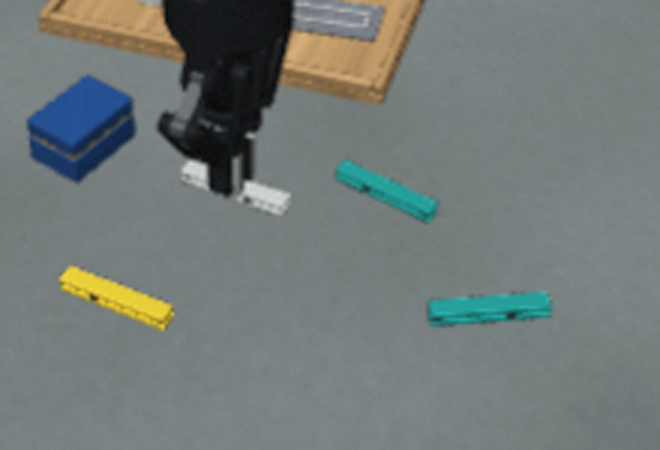

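The clip is held and lifted: it sits near (237,188) in the crop instead of its original (237,216). Now to the grey pad.

```bash
python3 plan.py .486 .0764 .07 99.4
```

```text
yaw 86.7 -> 99.4 pos [0.4562 0.2962 0.0323] q7 0.99 n 10 row [-0.083, -0.885, -0.153, 0.005, 0.005, -0.277]
```

{"api": "send_rows", "payload": {
  "moves": [
    [[-0.083, -0.885, -0.153, 0.005, 0.005, -0.277], [-0.083, -0.885, -0.153, 0.005, 0.005, -0.277], [-0.083, -0.885, -0.153, 0.005, 0.005, -0.277], [-0.083, -0.885, -0.153, 0.005, 0.005, -0.277], [-0.083, -0.885, -0.153, 0.005, 0.005, -0.277], [-0.083, -0.885, -0.153, 0.005, 0.005, -0.277], [-0.083, -0.885, -0.153, 0.005, 0.005, -0.277], [-0.083, -0.885, -0.153, 0.005, 0.005, -0.277], [-0.083, -0.885, -0.153, 0.005, 0.005, -0.277], [-0.083, -0.885, -0.153, 0.005, 0.005, -0.277]]
  ]
}}

```text
t: 3.82
tcp_pos: [0.4842, 0.0743, 0.0684]
tool_rot: [[-0.986, -0.164, -0.005], [-0.164, 0.986, -0.002], [0.005, -0.002, -1.0]]
wrist_force: [-0.1, -0.2, -0.4]
grip_width: 0.0089
grasp_force: 58.7
```

{"api": "send_rows", "payload": {
  "moves": [
    [[0, 0, 0.5, 0, 0, 0], [0, 0, 0.5, 0, 0, 0], [0, 0, 0, 0, 0, 0], [0, 0, 0, 0, 0, 0]]
  ]
}}

```text
t: 4.15
tcp_pos: [0.4835, 0.0754, 0.0429]
tool_rot: [[-0.987, -0.163, -0.006], [-0.163, 0.987, -0.003], [0.007, -0.002, -1.0]]
wrist_force: [0.3, 0.6, 0.6]
grip_width: 0.0093
grasp_force: 58.7
```

```bash
python3 plan.py .486 .0764 .021 99.4
python3 - <<'E'
from m import *
p,d=snap('side','s2'); cv2.imwrite('pics/s2c.png',cv2.resize(p[190:300,190:340],(750,550),interpolation=2)[:,:,::-1])
E
```

```text
yaw 99.4 -> 99.4 pos [0.4835 0.0754 0.0429] q7 1.62 n 1 row [-0.112, 0.026, 0.873, -0.02, -0.082, -0.002]
```

View pics/s2c.png

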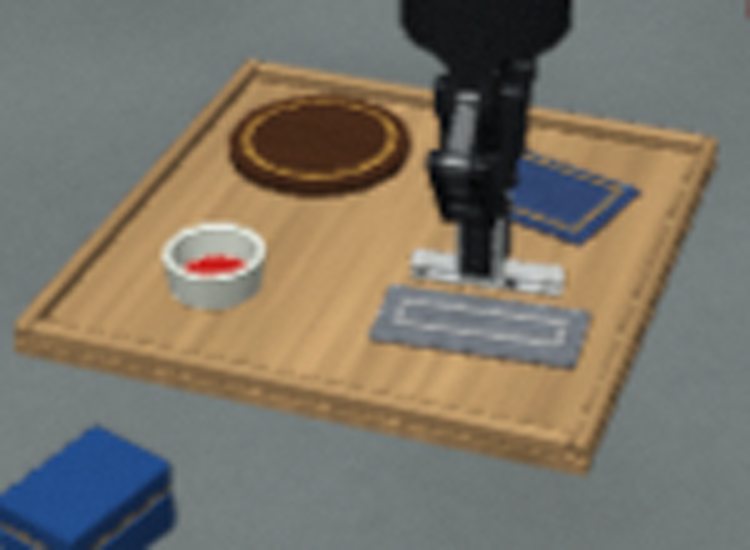

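The clip hangs level over the grey pad, spanning (412,265) to (563,278), parallel to the outline. I'll lower it.

{"api": "send_rows", "payload": {
  "moves": [
    [[-0.1, 0.03, 0.3, -0.02, -0.08, 0], [0, 0, 0.25, 0, 0, 0], [0, 0, 0.15, 0, 0, 0], [0, 0, 0.1, 0, 0, 0], [0, 0, 0, 0, 0, 0], [0, 0, 0, 0, 0, 0]]
  ]
}}

```text
t: 4.7
tcp_pos: [0.4869, 0.0767, 0.0236]
tool_rot: [[-0.987, -0.163, 0.002], [-0.163, 0.987, 0.0], [-0.002, -0.0, -1.0]]
wrist_force: [0.1, 0.3, -1.7]
grip_width: 0.0091
grasp_force: 58.7
```

```bash
python3 plan.py .486 .0764 .0195 99.4; python3 -c "
from h import *
print(state()['wrist_force'])"
```

```text
yaw 99.4 -> 99.4 pos [0.4869 0.0767 0.0236] q7 1.63 n 1 row [0.039, -0.005, 0.165, -0.0, 0.029, -0.002]
[ 0.10187651  0.30814307 -1.65774222]
```

{"api": "send_rows", "payload": {
  "moves": [
    [[0, 0, 0.06, 0, 0, 0], [0, 0, 0.06, 0, 0, 0], [0, 0, 0, 0, 0, 0]]
  ]
}}

```text
t: 4.95
tcp_pos: [0.487, 0.0766, 0.0207]
tool_rot: [[-0.987, -0.163, 0.003], [-0.163, 0.987, 0.0], [-0.003, 0.0, -1.0]]
wrist_force: [0.3, 0.4, -0.0]
grip_width: 0.0092
grasp_force: 58.7
```

{"api": "send_rows", "payload": {
  "moves": [
    [[0, 0, 0.04, 0, 0, 0], [0, 0, 0.0, 0, 0, 0]]
  ]
}}

```text
t: 5.12
tcp_pos: [0.487, 0.0766, 0.0197]
tool_rot: [[-0.987, -0.163, 0.003], [-0.163, 0.987, 0.0], [-0.003, 0.0, -1.0]]
wrist_force: [-0.4, -0.3, 0.1]
grip_width: 0.0083
grasp_force: 58.7
```

{"api": "send_rows", "payload": {
  "moves": [
    [[0, 0, 0.04, 0, 0, 0], [0, 0, 0.0, 0, 0, 0]]
  ]
}}

```text
t: 5.28
tcp_pos: [0.4873, 0.0766, 0.019]
tool_rot: [[-0.987, -0.163, 0.003], [-0.163, 0.987, 0.001], [-0.003, 0.0, -1.0]]
wrist_force: [-0.5, -0.6, 1.0]
grip_width: 0.0091
grasp_force: 58.9
```

{"api": "send_rows", "payload": {
  "moves": [
    [[0, 0, 0.0, 0, 0, 0], [0, 0, 0.0, 0, 0, 0]]
  ]
}}

```text
t: 5.45
tcp_pos: [0.4872, 0.0767, 0.019]
tool_rot: [[-0.987, -0.163, 0.003], [-0.163, 0.987, 0.001], [-0.003, 0.0, -1.0]]
wrist_force: [0.5, -0.8, 2.5]
grip_width: 0.0091
grasp_force: 59.0
```

Contact begins, so I'll release (partly open) and rise.

{"api": "send_rows", "payload": {
  "moves": [
    [[0, 0, 0, 0, 0, 0], [0, 0, 0, 0, 0, 0], [0, 0, 0, 0, 0, 0], [0, 0, 0, 0, 0, 0]]
  ],
  "grip": -0.2
}}

```text
t: 5.78
tcp_pos: [0.487, 0.0766, 0.0187]
tool_rot: [[-0.987, -0.163, 0.002], [-0.163, 0.987, 0.0], [-0.002, 0.0, -1.0]]
wrist_force: [1.0, 0.4, 0.3]
grip_width: 0.0341
grasp_force: 0.0
```

{"api": "send_rows", "payload": {
  "moves": [
    [[0, 0, -0.4, 0, 0, 0], [0, 0, -0.8, 0, 0, 0], [0, 0, -1, 0, 0, 0], [0, 0, -1, 0, 0, 0], [0, 0, -1, 0, 0, 0]]
  ]
}}

```text
t: 6.2
tcp_pos: [0.4866, 0.0765, 0.1255]
tool_rot: [[-0.987, -0.163, 0.003], [-0.163, 0.987, 0.0], [-0.003, -0.0, -1.0]]
wrist_force: [0.5, -0.1, -0.2]
grip_width: 0.0343
grasp_force: 0.0
```

```bash
python3 plan.py .582 .2708 .10 167.1
```

```text
yaw 99.4 -> 167.1 pos [0.4866 0.0765 0.1255] q7 1.6 n 15 row [-0.564, 0.238, 0.069, -0.001, 0.002, -0.985]
```

{"api": "send_rows", "payload": {
  "moves": [
    [[-0.564, 0.238, 0.069, 0, 0, -0.985], [-0.564, 0.238, 0.069, 0, 0, -0.985], [-0.564, 0.238, 0.069, 0, 0, -0.985], [-0.564, 0.238, 0.069, 0, 0, -0.985], [-0.564, 0.238, 0.069, 0, 0, -0.985], [-0.564, 0.238, 0.069, 0, 0, -0.985], [-0.564, 0.238, 0.069, 0, 0, -0.985], [-0.564, 0.238, 0.069, 0, 0, -0.985], [-0.564, 0.238, 0.069, 0, 0, -0.985], [-0.564, 0.238, 0.069, 0, 0, -0.985]]
  ],
  "grip": 0.8
}}

```text
t: 7.03
tcp_pos: [0.5781, 0.1953, 0.1075]
tool_rot: [[-0.578, -0.816, 0.003], [-0.816, 0.578, 0.0], [-0.002, -0.003, -1.0]]
wrist_force: [-0.2, 0.0, 0.2]
grip_width: 0.0771
grasp_force: 0.0
```

{"api": "send_rows", "payload": {
  "moves": [
    [[-0.564, 0.238, 0.069, 0, 0, -0.985], [-0.564, 0.238, 0.069, 0, 0, -0.985], [-0.564, 0.238, 0.069, 0, 0, -0.985], [-0.564, 0.238, 0.069, 0, 0, -0.985], [-0.564, 0.238, 0.069, 0, 0, -0.985], [0, 0, 0, 0, 0, 0], [0, 0, 0, 0, 0, 0]]
  ]
}}

```text
t: 7.62
tcp_pos: [0.5817, 0.2717, 0.0986]
tool_rot: [[-0.223, -0.975, 0.002], [-0.975, 0.223, 0.001], [-0.001, -0.002, -1.0]]
wrist_force: [0.2, -0.8, -0.2]
grip_width: 0.0767
grasp_force: 0.0
```

```bash
python3 plan.py .582 .2708 .006 167.1;  python3 - <<'E'
from m import *
p,d=snap('top','t3'); p=p.astype(int);R,G,B=p[...,0],p[...,1],p[...,2]
m=roi(R>135,218,238,218,264)&(abs(R-B)<25);print('clip+outline',rect('top',m,.016))
cv2.imwrite('pics/t3c.png',cv2.resize(p[205:275,195:310].astype(np.uint8),(690,420),interpolation=2)[:,:,::-1])
E
```

```text
yaw 167.1 -> 167.1 pos [0.5817 0.2717 0.0986] q7 2.41 n 5 row [0.007, -0.003, 0.741, -0.005, 0.003, 0.001]
clip+outline (array([0.4827, 0.0764]), array([0.4802, 0.0697]), array([89.7, 33.7]), 'pca deg -170.6', 202)
```

View pics/t3c.png

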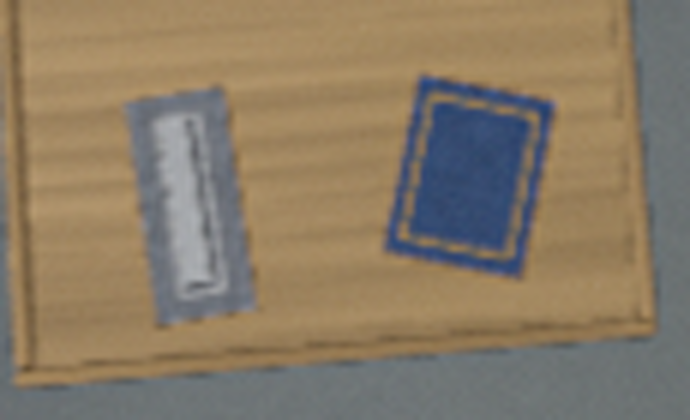

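The clip lies within the outline, running from (175,115) to (200,290) in the crop, 2–3 mm off at most. Next is the box.

{"api": "send_rows", "payload": {
  "moves": [
    [[0.01, 0, 0.9, 0, 0, 0], [0.01, 0, 0.9, 0, 0, 0], [0.01, 0, 0.9, 0, 0, 0], [0, 0, 0.6, 0, 0, 0], [0, 0, 0.4, 0, 0, 0], [0, 0, 0, 0, 0, 0]]
  ]
}}

```text
t: 8.17
tcp_pos: [0.581, 0.2674, 0.0034]
tool_rot: [[-0.226, -0.974, -0.001], [-0.974, 0.226, -0.003], [0.003, 0.001, -1.0]]
wrist_force: [0.2, -0.8, -0.7]
grip_width: 0.0769
grasp_force: 0.0
```

{"api": "send_rows", "payload": {
  "moves": [
    [[0, 0, 0, 0, 0, 0], [0, 0, 0, 0, 0, 0], [0, 0, 0, 0, 0, 0], [0, 0, 0, 0, 0, 0], [0, 0, 0, 0, 0, 0], [0, 0, 0, 0, 0, 0]]
  ],
  "grip": -1
}}

```text
t: 8.67
tcp_pos: [0.5839, 0.2709, 0.0078]
tool_rot: [[-0.223, -0.975, 0.006], [-0.975, 0.223, 0.002], [-0.003, -0.006, -1.0]]
wrist_force: [-0.3, 0.2, 6.9]
grip_width: 0.043
grasp_force: 62.8
```

{"api": "send_rows", "payload": {
  "moves": [
    [[0, 0, -0.4, 0, 0, 0], [0, 0, -0.8, 0, 0, 0], [0, 0, -0.8, 0, 0, 0], [0, 0, 0, 0, 0, 0]]
  ]
}}

```text
t: 9.0
tcp_pos: [0.5848, 0.2718, 0.0605]
tool_rot: [[-0.223, -0.975, 0.01], [-0.975, 0.223, 0.004], [-0.006, -0.009, -1.0]]
wrist_force: [0.9, 1.2, -0.4]
grip_width: 0.0432
grasp_force: 62.2
```

```bash
python3 plan.py .4955 -.047 .07 78.8
```

```text
yaw 167.1 -> 78.8 pos [0.5848 0.2718 0.0605] q7 2.41 n 20 row [0.568, -0.463, -0.02, -0.001, 0.007, 0.963]
```

{"api": "send_rows", "payload": {
  "moves": [
    [[0.568, -0.463, -0.02, 0, 0.007, 0.963], [0.568, -0.463, -0.02, 0, 0.007, 0.963], [0.568, -0.463, -0.02, 0, 0.007, 0.963], [0.568, -0.463, -0.02, 0, 0.007, 0.963], [0.568, -0.463, -0.02, 0, 0.007, 0.963], [0.568, -0.463, -0.02, 0, 0.007, 0.963], [0.568, -0.463, -0.02, 0, 0.007, 0.963], [0.568, -0.463, -0.02, 0, 0.007, 0.963], [0.568, -0.463, -0.02, 0, 0.007, 0.963], [0.568, -0.463, -0.02, 0, 0.007, 0.963]]
  ]
}}

```text
t: 9.83
tcp_pos: [0.6015, 0.0915, 0.0605]
tool_rot: [[-0.841, -0.541, -0.002], [-0.541, 0.841, -0.004], [0.004, -0.003, -1.0]]
wrist_force: [0.0, -0.5, -1.0]
grip_width: 0.0433
grasp_force: 62.2
```

{"api": "send_rows", "payload": {
  "moves": [
    [[0.568, -0.463, -0.02, 0, 0.007, 0.963], [0.568, -0.463, -0.02, 0, 0.007, 0.963], [0.568, -0.463, -0.02, 0, 0.007, 0.963], [0.568, -0.463, -0.02, 0, 0.007, 0.963], [0.568, -0.463, -0.02, 0, 0.007, 0.963], [0.568, -0.463, -0.02, 0, 0.007, 0.963], [0.568, -0.463, -0.02, 0, 0.007, 0.963], [0.568, -0.463, -0.02, 0, 0.007, 0.963], [0.568, -0.463, -0.02, 0, 0.007, 0.963], [0.568, -0.463, -0.02, 0, 0.007, 0.963]]
  ]
}}

```text
t: 10.67
tcp_pos: [0.4916, -0.0495, 0.0668]
tool_rot: [[-0.98, 0.198, -0.007], [0.198, 0.98, -0.005], [0.006, -0.006, -1.0]]
wrist_force: [-0.0, -0.6, -0.8]
grip_width: 0.0428
grasp_force: 62.1
```

{"api": "send_rows", "payload": {
  "moves": [
    [[0, 0, 0.4, 0, 0, 0], [0, 0, 0.4, 0, 0, 0], [0, 0, 0, 0, 0, 0], [0, 0, 0, 0, 0, 0]]
  ]
}}

```text
t: 11.0
tcp_pos: [0.4925, -0.0477, 0.046]
tool_rot: [[-0.981, 0.192, -0.008], [0.192, 0.981, -0.004], [0.007, -0.006, -1.0]]
wrist_force: [1.3, 0.6, -1.1]
grip_width: 0.0429
grasp_force: 62.1
```

```bash
python3 plan.py .4955 -.047 .021 78.8
```

```text
yaw 79.0 -> 78.8 pos [ 0.4925 -0.0477  0.046 ] q7 1.58 n 2 row [-0.06, 0.027, 0.5, -0.037, -0.042, 0.017]
```

{"api": "send_rows", "payload": {
  "moves": [
    [[-0.06, 0.03, 0.4, -0.04, -0.04, 0.02], [-0.06, 0.03, 0.3, -0.04, -0.04, 0.02], [0, 0, 0.15, 0, 0, 0], [0, 0, 0.08, 0, 0, 0], [0, 0, 0, 0, 0, 0], [0, 0, 0, 0, 0, 0]]
  ]
}}

```text
t: 11.5
tcp_pos: [0.4961, -0.048, 0.024]
tool_rot: [[-0.98, 0.197, 0.002], [0.197, 0.98, -0.0], [-0.002, 0.0, -1.0]]
wrist_force: [0.3, -0.1, -1.0]
grip_width: 0.0434
grasp_force: 62.1
```

```bash
python3 plan.py .4955 -.047 .0195 78.8
```

```text
yaw 78.7 -> 78.8 pos [ 0.4961 -0.048   0.024 ] q7 1.59 n 1 row [0.03, 0.033, 0.178, 0.004, 0.022, -0.032]
```

{"api": "send_rows", "payload": {
  "moves": [
    [[0, 0.03, 0.06, 0, 0, 0], [0, 0, 0.05, 0, 0, 0], [0, 0, 0, 0, 0, 0]]
  ]
}}

```text
t: 11.75
tcp_pos: [0.496, -0.0472, 0.0212]
tool_rot: [[-0.98, 0.197, 0.002], [0.197, 0.98, 0.0], [-0.002, 0.0, -1.0]]
wrist_force: [0.0, -0.1, -1.3]
grip_width: 0.0429
grasp_force: 62.1
```

{"api": "send_rows", "payload": {
  "moves": [
    [[0, 0, 0.04, 0, 0, 0], [0, 0, 0, 0, 0, 0], [0, 0, 0, 0, 0, 0]]
  ]
}}

```text
t: 12.0
tcp_pos: [0.496, -0.0473, 0.0202]
tool_rot: [[-0.98, 0.197, 0.002], [0.197, 0.98, -0.0], [-0.002, 0.0, -1.0]]
wrist_force: [-0.2, -0.2, -0.1]
grip_width: 0.0432
grasp_force: 62.1
```

{"api": "send_rows", "payload": {
  "moves": [
    [[0, 0, 0.04, 0, 0, 0], [0, 0, 0, 0, 0, 0], [0, 0, 0, 0, 0, 0]]
  ]
}}

```text
t: 12.25
tcp_pos: [0.4962, -0.0473, 0.0198]
tool_rot: [[-0.98, 0.197, 0.002], [0.197, 0.98, 0.0], [-0.002, 0.001, -1.0]]
wrist_force: [-1.9, 0.4, 5.5]
grip_width: 0.0431
grasp_force: 62.7
```

{"api": "send_rows", "payload": {
  "moves": [
    [[0, 0, 0, 0, 0, 0], [0, 0, 0, 0, 0, 0], [0, 0, 0, 0, 0, 0], [0, 0, 0, 0, 0, 0]]
  ],
  "grip": 0.6
}}

```text
t: 12.58
tcp_pos: [0.496, -0.0473, 0.019]
tool_rot: [[-0.98, 0.197, 0.002], [0.197, 0.98, -0.0], [-0.002, 0.0, -1.0]]
wrist_force: [0.9, -1.0, -0.5]
grip_width: 0.0684
grasp_force: 0.0
```

{"api": "send_rows", "payload": {
  "moves": [
    [[0, 0, -0.4, 0, 0, 0], [0, 0, -1, 0, 0, 0], [0, 0, -1, 0, 0, 0], [0, 0, -1, 0, 0, 0], [0, 0, -1, 0, 0, 0]]
  ]
}}

```text
t: 13.0
tcp_pos: [0.4957, -0.0474, 0.131]
tool_rot: [[-0.98, 0.197, 0.002], [0.197, 0.98, -0.0], [-0.002, 0.0, -1.0]]
wrist_force: [0.5, 0.8, -0.1]
grip_width: 0.0683
grasp_force: 0.0
```

```bash
python3 plan.py .4425 -.3131 .12 30
```

```text
yaw 78.6 -> 30.0 pos [ 0.4957 -0.0474  0.131 ] q7 1.54 n 13 row [-0.328, -0.794, 0.034, 0.001, 0.002, 0.816]
```

{"api": "send_rows", "payload": {
  "moves": [
    [[-0.328, -0.794, 0.034, 0, 0, 0.816], [-0.328, -0.794, 0.034, 0, 0, 0.816], [-0.328, -0.794, 0.034, 0, 0, 0.816], [-0.328, -0.794, 0.034, 0, 0, 0.816], [-0.328, -0.794, 0.034, 0, 0, 0.816], [-0.328, -0.794, 0.034, 0, 0, 0.816], [-0.328, -0.794, 0.034, 0, 0, 0.816], [-0.328, -0.794, 0.034, 0, 0, 0.816], [-0.328, -0.794, 0.034, 0, 0, 0.816], [-0.328, -0.794, 0.034, 0, 0, 0.816]]
  ]
}}

```text
t: 13.83
tcp_pos: [0.4748, -0.2583, 0.1213]
tool_rot: [[-0.657, 0.754, 0.003], [0.754, 0.657, -0.0], [-0.002, 0.002, -1.0]]
wrist_force: [0.2, -0.0, -0.1]
grip_width: 0.068
grasp_force: 0.0
```

{"api": "send_rows", "payload": {
  "moves": [
    [[-0.328, -0.794, 0.034, 0, 0, 0.816], [-0.328, -0.794, 0.034, 0, 0, 0.816], [-0.328, -0.794, 0.034, 0, 0, 0.816], [0, 0, 0, 0, 0, 0], [0, 0, 0, 0, 0, 0], [0, 0, 0, 0, 0, 0]]
  ]
}}

```text
t: 14.33
tcp_pos: [0.4433, -0.312, 0.1184]
tool_rot: [[-0.502, 0.865, 0.003], [0.865, 0.502, 0.001], [-0.001, 0.003, -1.0]]
wrist_force: [0.2, 1.6, -0.1]
grip_width: 0.0688
grasp_force: 0.0
```

```bash
python3 plan.py .4425 -.3131 .031 30;  python3 - <<'E'
from m import *
p,d=snap('top','t4'); p=p.astype(int);R,G,B=p[...,0],p[...,1],p[...,2];z=cloud('top',d)[...,2]
m=roi((B>G+30)&(z>.038),250,298,205,260);print('box on pad',rect('top',m,.048),z[m].mean())
E
```

```text
yaw 30.1 -> 30.0 pos [ 0.4433 -0.312   0.1184] q7 1.34 n 4 row [-0.005, -0.014, 0.874, 0.009, 0.002, 0.005]
box on pad (array([ 0.496 , -0.0468]), array([ 0.4959, -0.0467]), array([42.5, 59.4]), 'pca deg 167.1', 379) 0.05107780508388118
```

The box measures within 1 mm of its pad centre and about 2° off. Next is the balm.

{"api": "send_rows", "payload": {
  "moves": [
    [[-0.005, -0.03, 0.9, 0, 0, 0], [-0.005, -0.03, 0.9, 0, 0, 0], [0, 0, 0.8, 0, 0, 0], [0, 0, 0.6, 0, 0, 0], [0, 0, 0.3, 0, 0, 0], [0, 0, 0, 0, 0, 0]]
  ]
}}

```text
t: 14.88
tcp_pos: [0.4412, -0.3116, 0.0288]
tool_rot: [[-0.502, 0.865, -0.001], [0.865, 0.502, 0.003], [0.003, 0.0, -1.0]]
wrist_force: [-0.6, 0.9, 0.3]
grip_width: 0.0684
grasp_force: 0.0
```

{"api": "send_rows", "payload": {
  "moves": [
    [[0, 0, 0, 0, 0, 0], [0, 0, 0, 0, 0, 0], [0, 0, 0, 0, 0, 0], [0, 0, 0, 0, 0, 0], [0, 0, 0, 0, 0, 0], [0, 0, 0, 0, 0, 0]]
  ],
  "grip": -1
}}

```text
t: 15.38
tcp_pos: [0.4425, -0.3146, 0.0318]
tool_rot: [[-0.5, 0.866, 0.004], [0.866, 0.5, -0.001], [-0.003, 0.003, -1.0]]
wrist_force: [-0.3, 0.6, 5.1]
grip_width: 0.0225
grasp_force: 58.7
```

{"api": "send_rows", "payload": {
  "moves": [
    [[0, 0, -0.4, 0, 0, 0], [0, 0, -0.8, 0, 0, 0], [0, 0, -0.8, 0, 0, 0], [0, 0, 0, 0, 0, 0]]
  ]
}}

```text
t: 15.72
tcp_pos: [0.4434, -0.316, 0.0845]
tool_rot: [[-0.5, 0.866, 0.008], [0.866, 0.5, -0.004], [-0.007, 0.005, -1.0]]
wrist_force: [2.0, -0.5, 0.0]
grip_width: 0.0225
grasp_force: 58.7
```

```bash
python3 plan.py .6193 .0914 .11 70
python3 - <<'E'
from h import *
p,d=snap('side','s5'); cv2.imwrite('pics/s5c.png',cv2.resize(p[120:220,270:400],(780,600),interpolation=2)[:,:,::-1])
E
```

```text
yaw 30.0 -> 70.0 pos [ 0.4434 -0.316   0.0845] q7 1.37 n 19 row [0.29, 0.908, -0.053, 0.001, 0.006, -0.459]
```

View pics/s5c.png

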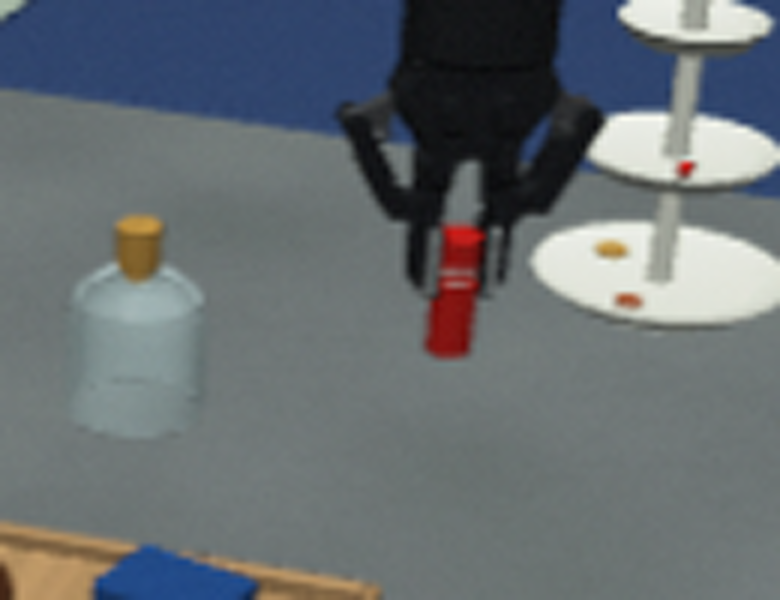

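The balm is held with its top at (463,235) and bottom at (447,350) in the crop, leaning a little. I'll check the true tilt numerically.

Run:
```python
from m import *
q=load('s5');p=q['p'].astype(int);R,G=p[...,0],p[...,1]
m=roi((R>G+60),330,360,150,185)
rows=[(v,np.nonzero(m[v])[0].mean(),m[v].sum()) for v in range(150,185) if m[v].sum()>3]
k=np.polyfit([r[0] for r in rows],[r[1] for r in rows],1);print('measured du/dv',k[0],rows[0],rows[-1])
c=get_calibration('side');E=np.array(c['extrinsics']);f=210/np.tan(np.radians(c['fovy'])/2)
def pr(P):
    X=E[:3,:3]@P+E[:3,3];s=np.array([X[0],-X[1]])/-X[2];s=s*(1+c['k1']*(s@s));return s*f+[c['cx'],c['cy']]
T=np.array([.4434,-.316,.0845]);
a=pr(T+[0,0,.033]);b=pr(T+[0,0,-.031]);print(a,b,'expect',(a-b)[0]/(a-b)[1])
X=cloud('side',q['d'])[m];print(np.median(X,0))
# sensitivity: lean 5deg about tool y (tilt along tool x)
for w in(-.1,.1):
  tx=np.array([-.5,.866,0])*w; a=pr(T+[0,0,.033]+tx*.03);b=pr(T+[0,0,-.031]-tx*.03);print(w,(a-b)[0]/(a-b)[1])
```

```text
measured du/dv -0.14296232989283933 (158, np.float64(346.5), np.int64(6)) (178, np.float64(344.5), np.int64(6))
[346.08472479 158.69297963] [344.26159693 178.03560583] expect -0.09425441192181921
[ 0.44071713 -0.30792053  0.08771535]
-0.1 -0.06339788568497845
0.1 -0.12771356645820964
```

{"api": "send_rows", "payload": {
  "moves": [
    [[0.29, 0.908, -0.08, 0, 0.006, -0.459], [0.29, 0.908, -0.08, 0, 0.006, -0.459], [0.29, 0.908, -0.08, 0, 0.006, -0.459], [0.29, 0.908, -0.08, 0, 0.006, -0.459], [0.29, 0.908, -0.08, 0, 0.006, -0.459], [0.29, 0.908, -0.08, 0, 0.006, -0.459], [0.29, 0.908, -0.08, 0, 0.006, -0.459], [0.29, 0.908, -0.08, 0, 0.006, -0.459], [0.29, 0.908, -0.08, 0, 0.006, -0.459], [0.29, 0.908, -0.08, 0, 0.006, -0.459]]
  ]
}}

```text
t: 16.6
tcp_pos: [0.5692, -0.1134, 0.0998]
tool_rot: [[-0.779, 0.627, -0.004], [0.627, 0.779, 0.004], [0.006, 0.001, -1.0]]
wrist_force: [0.1, 0.1, -0.3]
grip_width: 0.0226
grasp_force: 58.7
```

{"api": "send_rows", "payload": {
  "moves": [
    [[0.29, 0.908, -0.05, 0, 0.006, -0.459], [0.29, 0.908, -0.05, 0, 0.006, -0.459], [0.29, 0.908, -0.05, 0, 0.006, -0.459], [0.29, 0.908, -0.05, 0, 0.006, -0.459], [0.29, 0.908, -0.05, 0, 0.006, -0.459], [0.29, 0.908, -0.05, 0, 0.006, -0.459], [0.29, 0.908, -0.05, 0, 0.006, -0.459], [0.29, 0.908, -0.05, 0, 0.006, -0.459], [0.29, 0.908, -0.05, 0, 0.006, -0.459]]
  ]
}}

```text
t: 17.35
tcp_pos: [0.6162, 0.0944, 0.1117]
tool_rot: [[-0.94, 0.341, -0.008], [0.341, 0.94, 0.005], [0.009, 0.002, -1.0]]
wrist_force: [0.3, 0.3, 0.1]
grip_width: 0.0225
grasp_force: 58.6
```

{"api": "send_rows", "payload": {
  "moves": [
    [[0, 0, 0, 0, 0, 0], [0, 0, 0, 0, 0, 0], [0, 0, 0, 0, 0, 0]]
  ]
}}

```text
t: 17.6
tcp_pos: [0.6164, 0.0924, 0.112]
tool_rot: [[-0.939, 0.343, -0.007], [0.343, 0.939, 0.004], [0.008, 0.001, -1.0]]
wrist_force: [-0.1, -0.9, 0.4]
grip_width: 0.0224
grasp_force: 58.7
```

```bash
python3 plan.py .6193 .0914 .085 70
python3 - <<'E'
from h import *
p,d=snap('side','s6'); a=cv2.resize(p[140:260,190:290],(500,600),interpolation=2);cv2.imwrite('pics/s6c.png',a[:,:,::-1])
E
```

```text
yaw 70.0 -> 70.0 pos [0.6164 0.0924 0.112 ] q7 1.19 n 2 row [-0.065, 0.002, 0.54, 0.009, -0.051, -0.005]
```

View pics/s6c.png

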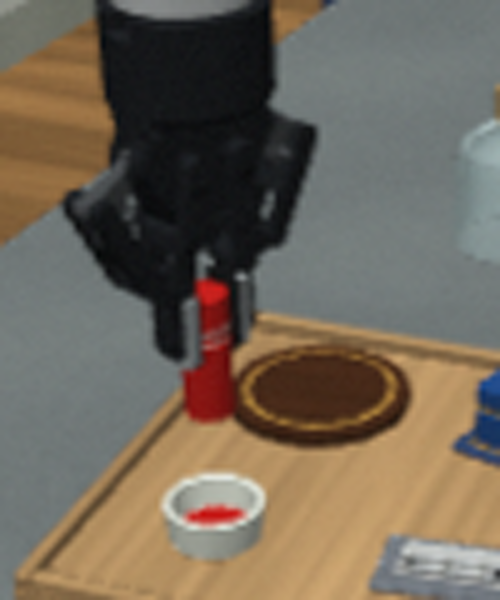

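The balm is upright above the cup, with its bottom at (210,412) and the cup rim at (213,512) in the crop. I'll centre it and lower.

{"api": "send_rows", "payload": {
  "moves": [
    [[-0.06, 0, 0.5, 0.01, -0.05, 0], [-0.06, 0, 0.5, 0.01, -0.05, 0], [0, 0, 0, 0, 0, 0], [0, 0, 0, 0, 0, 0], [0, 0, 0, 0, 0, 0]]
  ]
}}

```text
t: 18.07
tcp_pos: [0.6202, 0.0913, 0.0885]
tool_rot: [[-0.939, 0.344, 0.002], [0.344, 0.939, 0.001], [-0.002, 0.002, -1.0]]
wrist_force: [-0.1, 0.6, -0.3]
grip_width: 0.0223
grasp_force: 58.7
```

```bash
python3 plan.py .6193 .0914 .05 70
```

```text
yaw 69.9 -> 70.0 pos [0.6202 0.0913 0.0885] q7 1.2 n 2 row [0.018, -0.005, 0.77, 0.011, 0.011, -0.012]
```

{"api": "send_rows", "payload": {
  "moves": [
    [[0.02, 0, 0.5, 0.01, 0.01, 0], [0, 0, 0.5, 0, 0, 0], [0, 0, 0.3, 0, 0, 0], [0, 0, 0.2, 0, 0, 0], [0, 0, 0, 0, 0, 0], [0, 0, 0, 0, 0, 0]]
  ]
}}

```text
t: 18.57
tcp_pos: [0.6191, 0.0927, 0.0499]
tool_rot: [[-0.94, 0.342, -0.0], [0.342, 0.94, 0.001], [0.001, 0.001, -1.0]]
wrist_force: [-0.2, 0.3, -0.1]
grip_width: 0.0224
grasp_force: 58.7
```

{"api": "send_rows", "payload": {
  "moves": [
    [[0, 0, 0.08, 0, 0, 0], [0, 0, 0.06, 0, 0, 0], [0, 0, 0, 0, 0, 0], [0, 0, 0, 0, 0, 0]]
  ]
}}

```text
t: 18.9
tcp_pos: [0.6196, 0.0927, 0.0473]
tool_rot: [[-0.94, 0.342, 0.001], [0.342, 0.94, 0.001], [-0.001, 0.001, -1.0]]
wrist_force: [-0.2, 0.9, 0.1]
grip_width: 0.0228
grasp_force: 58.7
```

{"api": "send_rows", "payload": {
  "moves": [
    [[0, 0, 0.04, 0, 0, 0], [0, 0, 0, 0, 0, 0], [0, 0, 0, 0, 0, 0]]
  ]
}}

```text
t: 19.15
tcp_pos: [0.6195, 0.0927, 0.0461]
tool_rot: [[-0.94, 0.342, 0.001], [0.342, 0.94, 0.001], [-0.0, 0.001, -1.0]]
wrist_force: [-0.0, 0.1, -1.0]
grip_width: 0.0225
grasp_force: 58.7
```

{"api": "send_rows", "payload": {
  "moves": [
    [[0, 0, 0.05, 0, 0, 0], [0, 0, 0, 0, 0, 0], [0, 0, 0, 0, 0, 0]]
  ]
}}

```text
t: 19.4
tcp_pos: [0.6194, 0.0927, 0.0447]
tool_rot: [[-0.94, 0.342, 0.001], [0.342, 0.94, 0.001], [-0.0, 0.001, -1.0]]
wrist_force: [-0.7, -0.0, -0.7]
grip_width: 0.0224
grasp_force: 58.7
```

{"api": "send_rows", "payload": {
  "moves": [
    [[0, 0, 0.04, 0, 0, 0], [0, 0, 0, 0, 0, 0], [0, 0, 0, 0, 0, 0]]
  ]
}}

```text
t: 19.65
tcp_pos: [0.6197, 0.0927, 0.0439]
tool_rot: [[-0.94, 0.342, 0.001], [0.342, 0.94, 0.001], [-0.001, 0.001, -1.0]]
wrist_force: [-0.3, -0.3, 0.8]
grip_width: 0.0224
grasp_force: 59.0
```

{"api": "send_rows", "payload": {
  "moves": [
    [[0, 0, 0, 0, 0, 0], [0, 0, 0, 0, 0, 0]]
  ]
}}

```text
t: 19.82
tcp_pos: [0.6197, 0.0927, 0.0439]
tool_rot: [[-0.94, 0.342, 0.001], [0.342, 0.94, 0.001], [-0.001, 0.001, -1.0]]
wrist_force: [-0.6, -0.5, 0.4]
grip_width: 0.0226
grasp_force: 59.0
```

{"api": "send_rows", "payload": {
  "moves": [
    [[0, 0, 0.03, 0, 0, 0], [0, 0, 0, 0, 0, 0], [0, 0, 0, 0, 0, 0]]
  ]
}}

```text
t: 20.07
tcp_pos: [0.6197, 0.0927, 0.0439]
tool_rot: [[-0.94, 0.342, 0.001], [0.342, 0.94, 0.001], [-0.001, 0.002, -1.0]]
wrist_force: [-1.5, -0.3, 5.4]
grip_width: 0.0224
grasp_force: 59.2
```

{"api": "send_rows", "payload": {
  "moves": [
    [[0, 0, 0, 0, 0, 0], [0, 0, 0, 0, 0, 0], [0, 0, 0, 0, 0, 0], [0, 0, 0, 0, 0, 0]]
  ],
  "grip": 0.1
}}

```text
t: 20.4
tcp_pos: [0.6192, 0.0927, 0.0425]
tool_rot: [[-0.94, 0.342, 0.0], [0.342, 0.94, 0.001], [0.0, 0.001, -1.0]]
wrist_force: [-0.5, 0.3, 1.2]
grip_width: 0.0467
grasp_force: 0.0
```

{"api": "send_rows", "payload": {
  "moves": [
    [[0, 0, -0.4, 0, 0, 0], [0, 0, -0.8, 0, 0, 0], [0, 0, -1, 0, 0, 0], [0, 0, -1, 0, 0, 0], [0, 0, -1, 0, 0, 0]]
  ]
}}

```text
t: 20.82
tcp_pos: [0.6193, 0.0925, 0.1497]
tool_rot: [[-0.94, 0.342, 0.001], [0.342, 0.94, 0.001], [-0.001, 0.001, -1.0]]
wrist_force: [-0.2, -0.1, -0.3]
grip_width: 0.0471
grasp_force: 0.0
```

```bash
python3 plan.py .605 -.2905 .17 60
```

```text
yaw 70.0 -> 60.0 pos [0.6193 0.0925 0.1497] q7 1.18 n 18 row [-0.328, -0.787, -0.045, 0.001, 0.0, 0.121]
```

{"api": "send_rows", "payload": {
  "moves": [
    [[-0.328, -0.787, -0.045, 0, 0, 0.121], [-0.328, -0.787, -0.045, 0, 0, 0.121], [-0.328, -0.787, -0.045, 0, 0, 0.121], [-0.328, -0.787, -0.045, 0, 0, 0.121], [-0.328, -0.787, -0.045, 0, 0, 0.121], [-0.328, -0.787, -0.045, 0, 0, 0.121], [-0.328, -0.787, -0.045, 0, 0, 0.121], [-0.328, -0.787, -0.045, 0, 0, 0.121], [-0.328, -0.787, -0.045, 0, 0, 0.121], [-0.328, -0.787, -0.045, 0, 0, 0.121]]
  ]
}}

```text
t: 21.65
tcp_pos: [0.6199, -0.1215, 0.1599]
tool_rot: [[-0.902, 0.432, 0.002], [0.432, 0.902, 0.001], [-0.001, 0.002, -1.0]]
wrist_force: [-0.3, 0.2, -0.3]
grip_width: 0.0471
grasp_force: 0.0
```

{"api": "send_rows", "payload": {
  "moves": [
    [[-0.328, -0.787, -0.045, 0, 0, 0.121], [-0.328, -0.787, -0.045, 0, 0, 0.121], [-0.328, -0.787, -0.045, 0, 0, 0.121], [-0.328, -0.787, -0.045, 0, 0, 0.121], [-0.328, -0.787, -0.045, 0, 0, 0.121], [-0.328, -0.787, -0.045, 0, 0, 0.121], [-0.328, -0.787, -0.045, 0, 0, 0.121], [-0.328, -0.787, -0.045, 0, 0, 0.121], [0, 0, 0, 0, 0, 0], [0, 0, 0, 0, 0, 0]]
  ]
}}

```text
t: 22.48
tcp_pos: [0.6045, -0.2926, 0.1685]
tool_rot: [[-0.864, 0.503, 0.001], [0.503, 0.864, -0.0], [-0.001, 0.0, -1.0]]
wrist_force: [0.4, 0.4, 1.1]
grip_width: 0.0465
grasp_force: 0.0
```

```bash
python3 plan.py .605 -.2905 .08 60
python3 - <<'E'
from m import *
p,d=snap('top','t7'); p=p.astype(int);R,G,B=p[...,0],p[...,1],p[...,2];z=cloud('top',d)[...,2]
m=roi((R>G+60)&(z>.06),200,245,165,210);print('balm',rect('top',m,.076),z[m].mean())
p,d=snap('side','s7');cv2.imwrite('pics/s7c.png',cv2.resize(p[130:280,190:340],(600,600),interpolation=2)[:,:,::-1])
E
```

```text
yaw 59.8 -> 60.0 pos [ 0.6045 -0.2926  0.1685] q7 1.64 n 5 row [0.005, 0.017, 0.708, 0.001, 0.002, -0.009]
balm (array([0.6188, 0.0914]), array([0.6191, 0.0904]), array([23.3, 24.3]), 'pca deg 50.1', 73) 0.0901021107847216
```

View pics/s7c.png

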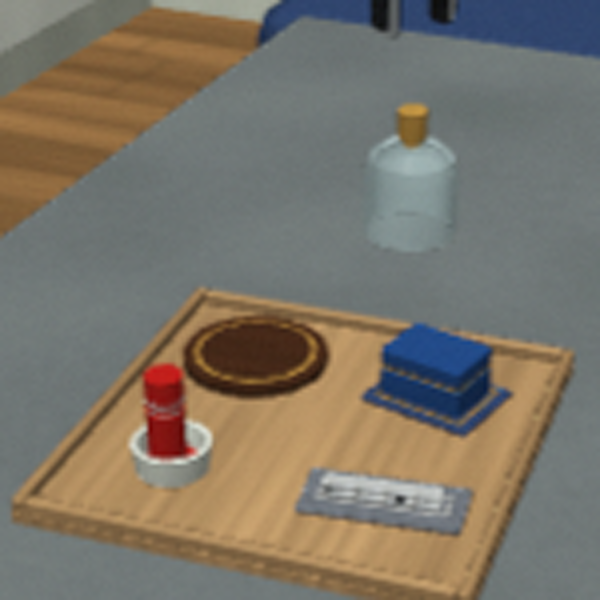

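The balm stands upright in the cup at (165,410), and the box and clip sit on their pads. Next is the cloche.

{"api": "send_rows", "payload": {
  "moves": [
    [[0.01, 0.04, 0.8, 0, 0, 0], [0.01, 0.04, 0.8, 0, 0, 0], [0, 0, 0.7, 0, 0, 0], [0, 0, 0.6, 0, 0, 0], [0, 0, 0.4, 0, 0, 0], [0, 0, 0.2, 0, 0, 0], [0, 0, 0, 0, 0, 0], [0, 0, 0, 0, 0, 0]]
  ]
}}

```text
t: 23.25
tcp_pos: [0.6066, -0.2879, 0.081]
tool_rot: [[-0.867, 0.499, 0.002], [0.499, 0.867, 0.001], [-0.001, 0.002, -1.0]]
wrist_force: [0.1, 0.2, 0.4]
grip_width: 0.0469
grasp_force: 0.0
```

```bash
python3 plan.py .605 -.2905 .079 60
```

```text
yaw 60.1 -> 60.0 pos [ 0.6066 -0.2879  0.081 ] q7 1.66 n 1 row [0.005, -0.124, 0.08, 0.02, 0.013, 0.013]
```

{"api": "send_rows", "payload": {
  "moves": [
    [[0, -0.12, 0.04, 0, 0, 0], [0, 0, 0, 0, 0, 0], [0, 0, 0, 0, 0, 0]]
  ]
}}

```text
t: 23.5
tcp_pos: [0.6047, -0.2918, 0.0804]
tool_rot: [[-0.866, 0.501, 0.002], [0.501, 0.866, -0.0], [-0.002, 0.001, -1.0]]
wrist_force: [0.3, 1.3, -0.4]
grip_width: 0.0469
grasp_force: 0.0
```

{"api": "send_rows", "payload": {
  "moves": [
    [[0, 0, 0, 0, 0, 0], [0, 0, 0, 0, 0, 0], [0, 0, 0, 0, 0, 0], [0, 0, 0, 0, 0, 0], [0, 0, 0, 0, 0, 0], [0, 0, 0, 0, 0, 0]]
  ],
  "grip": -1
}}

```text
t: 24.0
tcp_pos: [0.6047, -0.2914, 0.08]
tool_rot: [[-0.866, 0.5, 0.002], [0.5, 0.866, 0.0], [-0.001, 0.001, -1.0]]
wrist_force: [-0.1, -1.2, 2.7]
grip_width: 0.0219
grasp_force: 58.8
```

{"api": "send_rows", "payload": {
  "moves": [
    [[0, 0, -0.2, 0, 0, 0], [0, 0, -0.3, 0, 0, 0], [0, 0, -0.4, 0, 0, 0], [0, 0, -0.4, 0, 0, 0], [0, 0, 0, 0, 0, 0]]
  ]
}}

```text
t: 24.42
tcp_pos: [0.6062, -0.2918, 0.1152]
tool_rot: [[-0.866, 0.5, 0.006], [0.5, 0.866, -0.001], [-0.006, 0.002, -1.0]]
wrist_force: [0.8, -0.8, -0.9]
grip_width: 0.0219
grasp_force: 58.8
```

```bash
python3 plan.py .626 -.045 .14 70
python3 - <<'E'
from h import *
p,d=snap('side','s8');cv2.imwrite('pics/s8c.png',cv2.resize(p[110:210,240:340],(500,500),interpolation=2)[:,:,::-1])
E
```

```text
yaw 60.0 -> 70.0 pos [ 0.6062 -0.2918  0.1152] q7 1.66 n 12 row [0.294, 0.772, -0.083, 0.001, 0.006, -0.181]
```

View pics/s8c.png

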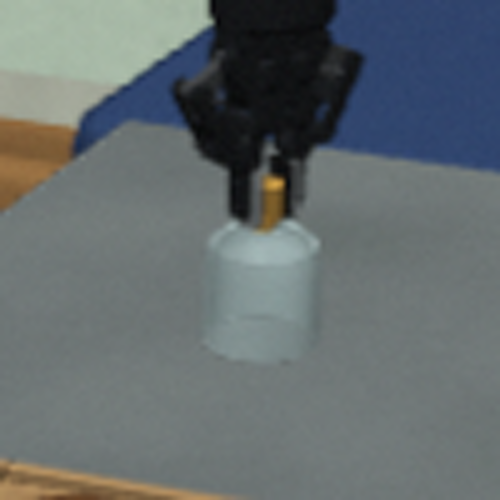

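The cloche hangs upright from its knob at (272,200), bottom at (260,345). Now to the base.

{"api": "send_rows", "payload": {
  "moves": [
    [[0.15, 0.4, -0.1, 0, 0, -0.1], [0.29, 0.77, -0.1, 0, 0.006, -0.18], [0.29, 0.77, -0.1, 0, 0.006, -0.18], [0.29, 0.77, -0.1, 0, 0.006, -0.18], [0.29, 0.77, -0.1, 0, 0.006, -0.18], [0.29, 0.77, -0.1, 0, 0.006, -0.18], [0.29, 0.77, -0.08, 0, 0.006, -0.18], [0.29, 0.77, -0.08, 0, 0.006, -0.18], [0.29, 0.77, -0.08, 0, 0.006, -0.18], [0.29, 0.77, -0.08, 0, 0.006, -0.18]]
  ]
}}

```text
t: 25.3
tcp_pos: [0.6238, -0.0938, 0.1348]
tool_rot: [[-0.927, 0.375, -0.004], [0.375, 0.927, 0.004], [0.006, 0.002, -1.0]]
wrist_force: [0.7, -0.2, -2.1]
grip_width: 0.0222
grasp_force: 58.9
```

{"api": "send_rows", "payload": {
  "moves": [
    [[0.29, 0.77, 0, 0, 0, -0.18], [0.29, 0.77, 0, 0, 0, -0.18], [0.15, 0.4, 0, 0, 0, -0.1], [0, 0, 0, 0, 0, 0], [0, 0, 0, 0, 0, 0], [0, 0, 0, 0, 0, 0]]
  ]
}}

```text
t: 25.8
tcp_pos: [0.6247, -0.0469, 0.1353]
tool_rot: [[-0.939, 0.344, -0.003], [0.344, 0.939, 0.001], [0.003, -0.001, -1.0]]
wrist_force: [0.4, 0.8, -2.2]
grip_width: 0.0218
grasp_force: 59.0
```

```bash
python3 plan.py .626 -.045 .11 70
```

```text
yaw 69.9 -> 70.0 pos [ 0.6247 -0.0469  0.1353] q7 1.42 n 2 row [-0.013, 0.045, 0.507, -0.004, -0.022, -0.014]
```

{"api": "send_rows", "payload": {
  "moves": [
    [[-0.01, 0.04, 0.5, 0, -0.02, 0], [-0.01, 0.04, 0.4, 0, -0.02, 0], [0, 0, 0.2, 0, 0, 0], [0, 0, 0.12, 0, 0, 0], [0, 0, 0, 0, 0, 0], [0, 0, 0, 0, 0, 0], [0, 0, 0, 0, 0, 0]]
  ]
}}

```text
t: 26.38
tcp_pos: [0.6265, -0.043, 0.1054]
tool_rot: [[-0.94, 0.342, 0.001], [0.342, 0.94, 0.002], [-0.0, 0.002, -1.0]]
wrist_force: [0.0, -0.2, -2.0]
grip_width: 0.022
grasp_force: 59.0
```

```bash
python3 plan.py .626 -.045 .098 70
```

```text
yaw 70.0 -> 70.0 pos [ 0.6265 -0.043   0.1054] q7 1.43 n 1 row [-0.007, -0.082, 0.295, 0.022, 0.003, -0.003]
```

{"api": "send_rows", "payload": {
  "moves": [
    [[0, -0.08, 0.1, 0, 0, 0], [0, 0, 0.1, 0, 0, 0], [0, 0, 0.08, 0, 0, 0], [0, 0, 0, 0, 0, 0], [0, 0, 0, 0, 0, 0]]
  ]
}}

```text
t: 26.8
tcp_pos: [0.6252, -0.0444, 0.0976]
tool_rot: [[-0.94, 0.342, -0.001], [0.342, 0.94, 0.002], [0.001, 0.002, -1.0]]
wrist_force: [0.6, 0.2, -2.9]
grip_width: 0.0219
grasp_force: 59.0
```

{"api": "send_rows", "payload": {
  "moves": [
    [[0, 0, 0.05, 0, 0, 0], [0, 0, 0, 0, 0, 0], [0, 0, 0, 0, 0, 0]]
  ]
}}

```text
t: 27.05
tcp_pos: [0.6254, -0.0445, 0.0966]
tool_rot: [[-0.94, 0.342, -0.0], [0.342, 0.94, 0.002], [0.001, 0.002, -1.0]]
wrist_force: [1.1, 0.8, -1.6]
grip_width: 0.0223
grasp_force: 59.0
```

{"api": "send_rows", "payload": {
  "moves": [
    [[0, 0, 0.04, 0, 0, 0], [0, 0, 0, 0, 0, 0], [0, 0, 0, 0, 0, 0]]
  ]
}}

```text
t: 27.3
tcp_pos: [0.6256, -0.0446, 0.096]
tool_rot: [[-0.94, 0.342, 0.001], [0.342, 0.94, 0.002], [0.0, 0.002, -1.0]]
wrist_force: [-0.6, -1.0, 0.2]
grip_width: 0.0219
grasp_force: 59.2
```

Contact is near, so a touch more, then release and back away.

{"api": "send_rows", "payload": {
  "moves": [
    [[0, 0, 0.03, 0, 0, 0], [0, 0, 0, 0, 0, 0], [0, 0, 0, 0, 0, 0]]
  ]
}}

```text
t: 27.55
tcp_pos: [0.6257, -0.0447, 0.0959]
tool_rot: [[-0.94, 0.342, 0.001], [0.342, 0.94, 0.002], [-0.0, 0.002, -1.0]]
wrist_force: [-2.6, -0.8, 5.2]
grip_width: 0.0222
grasp_force: 59.5
```

{"api": "send_rows", "payload": {
  "moves": [
    [[0, 0, 0, 0, 0, 0], [0, 0, 0, 0, 0, 0], [0, 0, 0, 0, 0, 0], [0, 0, 0, 0, 0, 0]]
  ],
  "grip": 0.2
}}

```text
t: 27.88
tcp_pos: [0.6254, -0.0445, 0.0945]
tool_rot: [[-0.94, 0.342, -0.0], [0.342, 0.94, 0.002], [0.001, 0.002, -1.0]]
wrist_force: [0.2, -0.2, 0.4]
grip_width: 0.0511
grasp_force: 0.0
```

{"api": "send_rows", "payload": {
  "moves": [
    [[0, 0, -0.3, 0, 0, 0], [0, 0, -0.6, 0, 0, 0], [0, 0, -1, 0, 0, 0], [0, 0, -1, 0, 0, 0], [0, 0, -1, 0, 0, 0]]
  ]
}}

```text
t: 28.3
tcp_pos: [0.6253, -0.0448, 0.1937]
tool_rot: [[-0.94, 0.342, -0.0], [0.342, 0.94, 0.002], [0.001, 0.001, -1.0]]
wrist_force: [-0.1, -0.6, 0.8]
grip_width: 0.051
grasp_force: 0.0
```

{"api": "send_rows", "payload": {
  "moves": [
    [[0, -1, 0, 0, 0, 0], [0, -1, 0, 0, 0, 0], [0, -1, 0, 0, 0, 0], [0, -1, 0, 0, 0, 0], [0, -1, 0, 0, 0, 0], [0, -1, 0, 0, 0, 0], [0, -1, 0, 0, 0, 0], [0, -1, 0, 0, 0, 0], [0, 0, 0, 0, 0, 0], [0, 0, 0, 0, 0, 0]]
  ]
}}

```text
t: 29.13
tcp_pos: [0.556, -0.2354, 0.1927]
tool_rot: [[-0.938, 0.347, 0.0], [0.347, 0.938, 0.001], [-0.0, 0.001, -1.0]]
wrist_force: [0.7, 0.3, -0.5]
grip_width: 0.0513
grasp_force: 0.0
```

Run:
```python
from m import *
p,d=snap('top','t9'); P=p.astype(int);R,G,B=P[...,0],P[...,1],P[...,2];z=cloud('top',d)[...,2]
m=roi((R>B+60)&(z>.11),245,300,150,215);print('knob',rect('top',m,.121),z[m].mean())
m=roi((R>G+60)&(z>.06),200,245,165,210);print('balm',rect('top',m,.076),np.median(z[m]))
a=cv2.resize(p[150:275,185:310],(400,400),interpolation=2); p,d=snap('side','s9');b=cv2.resize(p[170:290,190:340],(400,320),interpolation=2);b=np.vstack([b,np.zeros((80,400,3),np.uint8)])
cv2.imwrite('pics/f9.png',np.hstack([a,b])[:,:,::-1])
```

```text
knob (array([ 0.6234, -0.0427]), array([ 0.5931, -0.036 ]), array([ 95.4, 106.9]), 'pca deg 140.0', 72) 0.19072244582243333
balm (array([0.6184, 0.0915]), array([0.6183, 0.0907]), array([25.5, 21.4]), 'pca deg -151.9', 75) 0.07616576651689975
```

View pics/f9.png

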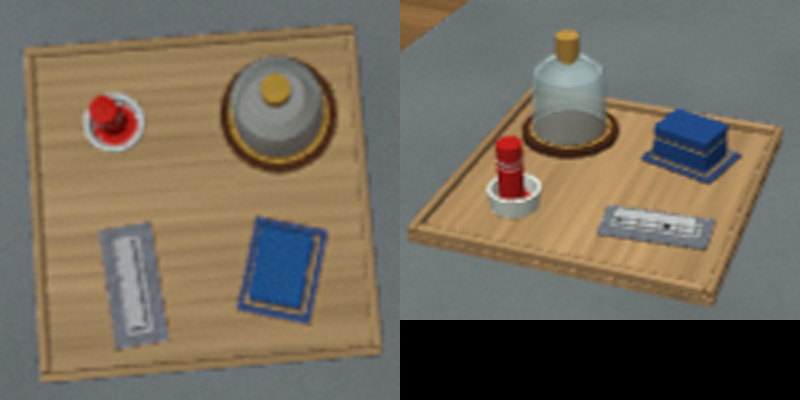

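In the final view the cloche is on its base (knob at (276,90) in the top half), the balm is upright in the cup at (107,110), and the clip and box lie within their outlines. The gripper is clear.

```bash
python3 -c "
from station import *
print(sign_off())"
```

```text
the job is handed in; nothing more can be done
None
```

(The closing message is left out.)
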